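# Seat a tube block in the mixer and close its clamp

### The arm

A 6-joint arm with a two-finger parallel gripper is mounted at the origin on the work surface. World frame = base frame: x ahead of the robot, y to its left, z up, the work surface at z = 0. Lengths are in m, angles in rad, forces in N, time in s.
With the tool pointing down it reaches from about 0.3 to 0.775 m from the base axis. Payload 14.6 kg.
Tool frame: the origin (TCP) lies on the centre line of the jaws, within the pads' length; the fingertips stand 19 mm ahead of it and the grasp point (between the pads) is the TCP; z points along the fingers, y is the direction in which the jaws open and shut (so a half turn about z gives the same grasp; the last joint's range is limited). The gripper opens to 94 mm and grips with 3 to 60 N. Pads are 16 mm wide; open, the fingers measure 119 mm over their backs; the gripper's body (75 mm by 177 mm) begins 78 mm behind the grasp point.
Start: joints at [-1.318, 0.3, 1.521, -0, 1.321, -0.067], TCP at [0.173, -0.522, 0.224] pointing down, gripper open.
Joint ranges: [-3.03, 3.03], [-0.79, 2.21], [0.23, 2.52], [-1.04, 4.18], [0, 3.07], [-2.55, 2.55]. Speed limits (rad/s): [2.22, 2.22, 2.57, 3.14, 3.14, 3.14].

### API

Orientations are given as [roll, pitch, yaw] about the fixed x, y, z axes, in that order (R = Rz(yaw) Ry(pitch) Rx(roll)).
In Python, from station import ctrl gives the robot as it stands. The module is installed in compiled form; this text tells all that it offers.
- The arm moves only by the shell command python3 -m creep 'ROWS' [FORCE]. ROWS is a JSON object of lists of equal length, an entry for each row: "translation": the shift along the world's x, y, z in mm, a list of three; "yaw": the turn about the world's z in rad; "gripper": the closure in counts, from 0 (fully open) to 255 (shut). A call has 1 to 5 rows; each row is the pose to reach, as a shift and turn from the pose measured when the call began; what a row does not reach only later rows make up. A row lasts 1/12 s, in which the tool goes at most 41.7 mm and 7.16 degrees, less where a joint would pass 70% of its speed; a pose out of reach is approached as far as the arm can. A call with a gripper value outside its range is refused whole. The fingers move at their own pace and stop on an object; FORCE is the grip in N (left out, the last holds). Time passes only in rows, so rows that repeat a pose let the fingers close. It gives the time, the measured TCP pose, the force and the opening at its end, in the units of the state.
- ctrl.get_obs(): the state, without advancing time (a new reading comes with each control period).
- ctrl.camera(name): name is "scene" or "top" or "wrist"; returns a dict with "pixels" (420x560x3 uint8, red, green, blue), "depth" (420x560 float32, m along the optical axis (not along the pixel's ray), 0 where there is no reading), "fx", "fy", "cx", "cy" (pixels), "R" (3x3) and "t" (3): a world point X has camera coordinates R X + t; the wrist camera has in their place "tool_from_camera" (4x4, takes a point from camera to tool coordinates, whose origin is the TCP and whose axes are the flange's). Camera axes: x right, y down, z forward; pixel columns grow to the right and rows downward; lengths in m; the calibration is good to about 2 mm. A picture is of the moment at which its call begins: read the wrist's pose just before it.
- ctrl.hand_in(): hands the job in, once; it reports no verdict.
The state is a dict: "time_s": time; "qpos": joint angles; "joint_vel": joint speeds; "tau": joint torques, N m; "ee_pos": TCP position; "eef_rot": TCP orientation; "force": force on the tool from outside, world axes, zero at the start; "moment": the same for the moment, N m; "grip_width": finger opening in m.
Only numpy, scipy, OpenCV 4.12 (cv2) and the standard library are available. Lean on these libraries where they do the work, as an engineer would, in place of code of your own. Each camera call takes 0.05 s, during which the arm holds its last target. There are 200 camera calls.

### The job

Put the aluminium tube block into the well of the mixer, upright, and press it firmly but not hard until you feel it stop fully home on the well's floor; the stiff lift plate in the well will hold it up until you do. Only then swing the hinged clamp over it, all the way down, never using the clamp to force the block in, and let go. Leave everything else on the bench where it is.

Things in the scene. Friction and masses are not known exactly. Their poses are not given: they have to be found in the camera images.
- block_center (a point): Centre of the aluminium tube block, half-way up: a grey metal block 90 mm long (its x), 50 mm wide (its y), 65 mm tall, about 0.32 kg, upright on the bench, 8 small tube caps (3 mm proud) in its top. Grip it across the 50 mm width by its upper 40 mm: the lower part goes into the well. A half turn makes no difference.
- mixer: The mixer, a fixed white bench instrument 220 mm (x) by 160 mm (y) on feet of differing height; origin under its housing's centre, x away from the robot towards the clamp's hinge, z up. Its flat deck is 55 mm above the origin, the centre of its well at x = -10 mm, y = 0. Two hinge posts stand at x = 60 mm, y = +-52 mm, 133 mm above the origin.
- well_mouth (a point): Centre of the well's mouth, level with the deck, axes as the mixer's. The well is 93 mm (x) by 53 mm (y), 1.5 mm clear each side of the block, with a 4 mm chamfer round its mouth. Its hard floor lies 10 to 24 mm below this point: an adjusting screw sets it, the depth is not known and must be felt. Pushing the block with over 35 N strains the instrument.
- well_axis (a point): A point on the well's axis 100 mm above well_mouth, axes as the mixer's. In the well a steel lift plate stands 3 to 7 mm above the hard floor; the block lands on it first. About 7 N, more than the block's weight, slides it down; it stays where it is left. Only when it bottoms does the force rise steeply: the block is then fully home, standing 41 to 55 mm proud of the deck.
- clamp (a joint): Angle of the clamp, rad: 0 = fully closed (level, at its stop), 1.57 = upright, 1.65 to 1.9 at the start (leaning back, away from the block). Steel, 0.16 kg: two arms 78 mm apart, a crossbar 70 mm from the hinge with a soft-sprung foot (2 N) that rests on the block, a round handle at the end. The hinge is stiff: it stays where left; 1 to 2.5 N at the handle moves it.
- clamp_hinge (a point): Middle of the clamp's hinge axis, fixed on the mixer: 70 mm in +x and 66 mm in +z from well_mouth. Axes are the mixer's; the hinge axis runs along y.
- clamp_grip (a point): Middle of the clamp's handle, a round steel bar 12 mm thick along y, 70 mm free between the arms. At clamp angle a it lies -170*cos(a) mm in x and +170*sin(a) mm in z (mixer's axes) from clamp_hinge. Can be pinched from above, fingers closing across the bar (along the mixer's x), and turns in the fingers; when closed it is 66 mm above the deck and 49 mm clear of the block.
- tube_rack: Bystander: white plastic rack of capped glass tubes, 105 x 50 x 76 mm, origin under its centre.
- waste_bin: Bystander: black open bin 120 x 120 x 115 mm, origin under its centre.
- sample_bin: Bystander: another black open bin 120 x 120 x 115 mm, origin under its centre.
- beaker: Bystander: green plastic cup, 68 mm across, 85 mm tall, origin under its centre.
- cap_jar: Bystander: small white jar, 44 mm across, 55 mm tall, origin under its centre.
- reagent: Bystander: white bottle, 56 mm across, 130 mm tall, origin under its centre.
- marker: Bystander: marker pen lying down, 122 mm long (its x), 15 mm thick, origin under its middle.
Things that resemble listed ones, but are neither listed nor needed, are in the scene too. What is shaped like the part that bears block_center but brown or purple is not meant.

How it is judged:
By the outcome, as a careful person would: the job done as asked, in the order asked, and still so for the second after the job is handed in, with the robot touching nothing.
It also fails if it takes over 70 s, if anything falls off the work surface, if the arm or the gripper's body presses on something with over 40 N, if the wrist force passes 120 N, or if a joint passes its speed limit or range.

## Working session

There is one attempt and no reset: what is moved stays moved. The work goes in short steps, Python scripts to look and compute and a shell command to move; the robot and the scene stay as the last step left them, time stands still between calls to the robot, and variables do not carry over. Pictures are saved under pics/ and viewed, about 8 in all and at most 12, crops included, and the job is handed in when it is done.

```bash
mkdir -p pics; cat > h.py <<'E'
import numpy as np, cv2, pickle
from station import ctrl
def snap(n,f):
    o=ctrl.get_obs(); c=ctrl.camera(n); c['obs']=o
    cv2.imwrite(f'pics/{f}.png',c['pixels'][:,:,::-1]); pickle.dump(c,open(f'pics/{f}.pkl','wb')); return c
def load(f): return pickle.load(open(f'pics/{f}.pkl','rb'))
def pts(c):
    d=c['depth']; v,u=np.mgrid[:d.shape[0],:d.shape[1]]
    P=np.stack([(u-c['cx'])/c['fx']*d,(v-c['cy'])/c['fy']*d,d],-1)
    if 'R' in c: return (P-c['t'])@c['R']
    from scipy.spatial.transform import Rotation as Ro
    T=c['tool_from_camera']; P=P@T[:3,:3].T+T[:3,3]
    return P@Ro.from_euler('xyz',c['obs']['eef_rot']).as_matrix().T+c['obs']['ee_pos']
E
python3 - <<'E'
from h import *
a=snap('top','top1')
b=snap('scene','scene1')
print(ctrl.get_obs())
for c in (a,b): print(c['R'],c['t'],c['fx'], -c['R'].T@c['t'])
E
```

```text
{'time_s': 0.1, 'qpos': array([-1.31759311e+00,  3.00401618e-01,  1.52149785e+00, -2.68564693e-05,
        1.32067998e+00, -6.65747085e-02]), 'joint_vel': array([-0.00133706, -0.00089002, -0.00081218,  0.00105381, -0.00107198,
        0.00048366]), 'tau': array([ 1.45863974e-03, -5.32645297e+01, -3.53284049e+01,  7.09672272e-02,
        2.34700588e-02, -7.07731533e-05]), 'ee_pos': array([ 0.1728488 , -0.52191918,  0.22395964]), 'eef_rot': array([-3.14060631e+00, -3.96907982e-05,  3.19784568e-01]), 'force': array([-0.12905941, -0.32498988,  0.67232669]), 'moment': array([-8.99825934e-05, -8.37470395e-03,  1.15815045e-02]), 'grip_width': 0.09388620598891524}
[[ 0.02189721 -0.99974431  0.00564121]
 [-0.98776415 -0.0225056  -0.15432263]
 [ 0.15441013 -0.00219295 -0.9880044 ]] [-0.00589559  0.60180935  1.4183866 ] 499.0624029261639 [0.37556154 0.01076045 1.49427827]
[[ 0.48316789  0.87538519 -0.01579714]
 [ 0.69324692 -0.39353251 -0.6037722 ]
 [-0.53474994  0.28077202 -0.79700036]] [-0.27234346 -0.3104133   1.48859334] 398.29065043844264 [ 1.14280587 -0.30170765  0.99468826]
```

View pics/top1.png

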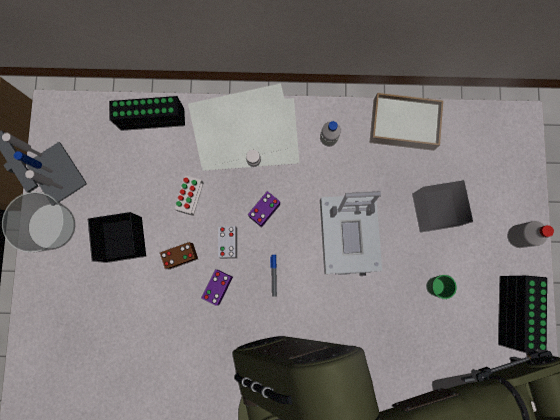

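View pics/scene1.png

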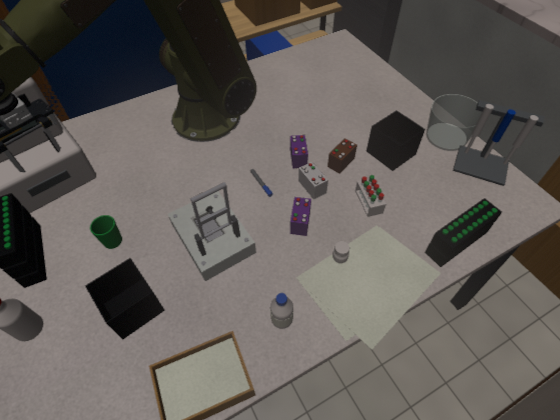

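Top view: the grey block is at about (228,241), between the purple and brown decoys. The mixer is at about (351,236), with the well at (352,237) and the clamp leaning back at (360,202). The white rack is at (189,195). Next I measure them.

```bash
python3 - <<'E'
from h import *
c=load('top1'); P=pts(c)
def show(u0,u1,v0,v1,s):
    Q=P[v0:v1,u0:u1]
    return Q
# block
Q=P[222:264,212:244]; m=((Q[...,2]>.055)&(Q[...,2]<.08)).astype(np.uint8)
q=Q[m>0]; print('block n',len(q),'z',np.median(q[:,2]))
r=cv2.minAreaRect((q[:,:2]*1000).astype(np.float32)); print('block rect mm',r, 'pts',cv2.boxPoints(r).round(0).tolist())
# mixer
Q=P[185:285,310:395].reshape(-1,3); print('z hist',np.histogram(Q[:,2],bins=np.arange(0,.3,.01)))
d=Q[(Q[:,2]>.045)&(Q[:,2]<.085)]
A=np.c_[d[:,:2],np.ones(len(d))]; k=np.ones(len(d),bool)
for _ in range(8):
    w=np.linalg.lstsq(A[k],d[k,2],rcond=None)[0]; e=abs(d[:,2]-A@w); k=e<.004
print('deck plane',w,k.sum(),e[k].mean(), 'medz',np.median(d[k,2]))
r=cv2.minAreaRect((d[k][:,:2]*1000).astype(np.float32)); print('deck',r,cv2.boxPoints(r).round(0).tolist())
h=Q[Q[:,2]>.12]; print('high',len(h)); 
for z in np.arange(.12,.30,.02):
    g=h[(h[:,2]>z)&(h[:,2]<z+.02)]
    if len(g): print(z,g.mean(0),g.min(0),g.max(0))
im=c['pixels'][:,:,::-1]
a=cv2.resize(im[185:285,310:395],None,fx=5.5,fy=5.5,interpolation=cv2.INTER_CUBIC)
b=cv2.resize(im[185:285,205:250],None,fx=5.5,fy=5.5,interpolation=cv2.INTER_CUBIC)
cv2.imwrite('pics/crop1.png',np.hstack([a,b]))
E
```

```text
block n 575 z 0.06502141009937988
block rect mm ((479.06195068359375, 168.79229736328125), (89.63980865478516, 49.45087432861328), 2.2315218448638916) pts [[433.0, 192.0], [435.0, 142.0], [525.0, 146.0], [523.0, 195.0]]
z hist (array([1690,   11,   26,   48,   74,  376, 2487,  926,    7,   11,    4,
          8,   11,   62,   88,    7,    8,    5,    8,   16,   61,   91,
          7,    8,    9,    7,   10,    5,   10]), array([0.  , 0.01, 0.02, 0.03, 0.04, 0.05, 0.06, 0.07, 0.08, 0.09, 0.1 ,
       0.11, 0.12, 0.13, 0.14, 0.15, 0.16, 0.17, 0.18, 0.19, 0.2 , 0.21,
       0.22, 0.23, 0.24, 0.25, 0.26, 0.27, 0.28, 0.29]))
deck plane [-0.00168898  0.00214499  0.06935943] 2603 0.0017670729473959082 medz 0.06820955859144531
deck ((509.48712158203125, -186.87867736816406), (220.10244750976562, 161.17376708984375), 4.108062744140625) [[394.0, -114.0], [405.0, -275.0], [625.0, -259.0], [613.0, -99.0]]
high 623
0.12 [ 0.56679954 -0.17792886  0.13437275] [ 0.55387092 -0.23770992  0.1201321 ] [ 0.57445922 -0.12413885  0.13990057]
0.13999999999999999 [ 0.56813007 -0.17976888  0.14547727] [ 0.554
[... 304 characters left out ...]
7375229 -0.13970653  0.19959321]
0.19999999999999996 [ 0.57047395 -0.18212951  0.21043851] [ 0.54910897 -0.2224207   0.20003559] [ 0.58224457 -0.1395172   0.21991205]
0.21999999999999995 [ 0.57452245 -0.18316338  0.23085963] [ 0.56882165 -0.22308934  0.22001713] [ 0.58258071 -0.13942291  0.23950769]
0.23999999999999994 [ 0.5765149  -0.18586141  0.24878422] [ 0.57123605 -0.22360312  0.24073735] [ 0.58243965 -0.14020562  0.25958144]
0.2599999999999999 [ 0.57717782 -0.17787902  0.26953466] [ 0.57230632 -0.22312567  0.26090832] [ 0.58334885 -0.13939093  0.27833719]
0.2799999999999999 [ 0.57835857 -0.17770176  0.28680164] [ 0.57384941 -0.2254019   0.28267359] [ 0.58237917 -0.13955413  0.29390991]
```

View pics/crop1.png

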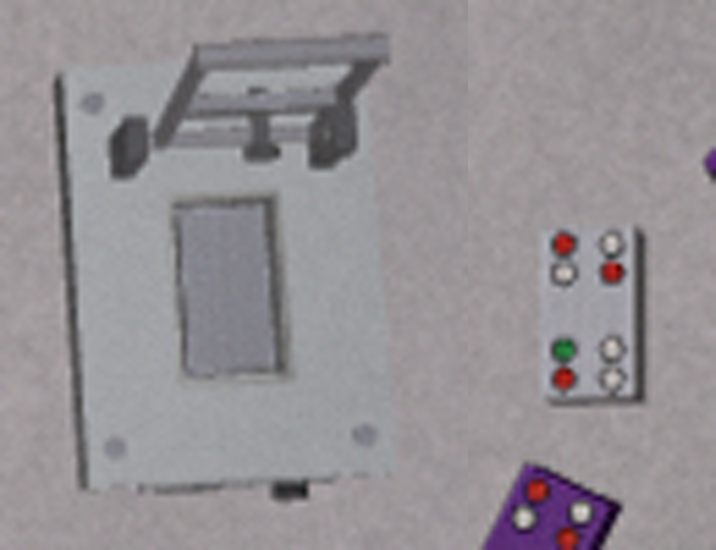

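```bash
python3 -m creep '{"translation":[[25,31,8],[50,62,16],[75,93,24],[100,124,32],[125,155,40]],"yaw":[-0.05,-0.1,-0.15,-0.2,-0.247],"gripper":[0,0,0,0,0]}'
python3 -m creep '{"translation":[[25,31,8],[50,62,16],[75,93,24],[100,124,32],[125,155,40]],"yaw":[0,0,0,0,0],"gripper":[0,0,0,0,0]}'
python3 -m creep '{"translation":[[10,20,0],[17,30,0],[17,30,0],[17,30,0],[17,30,0]],"yaw":[0,0,0,0,0],"gripper":[0,0,0,0,0]}'
python3 - <<'E'
from h import *
c=snap('wrist','w1'); print(c['tool_from_camera'].round(4), c['obs']['ee_pos'],c['obs']['eef_rot'],c['obs']['force'],c['fx'])
c=load('top1')
z=.068
for u,v in [(172,200),(275,193),(285,378),(185,380)]:
    d=np.array([(u/5.5+310-c['cx'])/c['fx'],(v/5.5+185-c['cy'])/c['fy'],1])@c['R']; o=-c['R'].T@c['t']
    print((o+d*(z-o[2])/d[2]).round(4))
P=pts(c);
print('purple', [P[v,u].round(3) for u,v in [(264,209),(217,287),(252,215),(215,272)]])
E
```

```text
time_s: 0.52
ee_pos: [0.2985, -0.3652, 0.2641]
eef_rot: [-3.14, 0.0, 0.07]
force: [0.6, -0.2, -0.1]
grip_width: 0.0935
time_s: 0.93
ee_pos: [0.4242, -0.2083, 0.3045]
eef_rot: [-3.14, 0.0, 0.07]
force: [-0.4, -0.6, -0.5]
grip_width: 0.0944
time_s: 1.35
ee_pos: [0.4408, -0.1789, 0.3043]
eef_rot: [-3.14, 0.001, 0.069]
force: [-0.2, 0.7, -0.8]
grip_width: 0.0941
[[ 5.000e-04 -9.635e-01 -2.675e-01  7.790e-02]
 [ 1.000e+00  4.000e-04  8.000e-04  3.000e-04]
 [-6.000e-04 -2.675e-01  9.635e-01 -1.598e-01]
 [ 0.000e+00  0.000e+00  0.000e+00  1.000e+00]] [ 0.44082984 -0.17891858  0.30425743] [-3.14007176e+00  6.81585174e-04  6.93087486e-02] [-0.24936544  0.65172814 -0.82854006] 298.4532192581348
[ 0.5437 -0.1593  0.068 ]
[ 0.5486 -0.2133  0.068 ]
[ 0.4523 -0.2183  0.068 ]
[ 0.4501 -0.1665  0.068 ]
purple [array([0.575, 0.064, 0.065]), array([0.35 , 0.191, 0.062]), array([0.557, 0.098, 0.064]), array([0.392, 0.198, 0.063])]
```

View pics/w1.png

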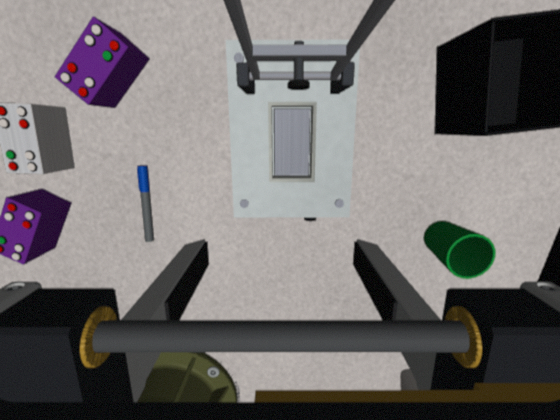

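Wrist view: the well mouth spans about (270,103) to (314,180), the posts are at (244,77) and (342,77), and the block is at left. I'll measure the well and tilt here and compare with the top view.

```bash
python3 - <<'E'
from h import *
def plane(d,t):
    k=np.ones(len(d),bool); A=np.c_[d[:,:2]-[.5,-.187],np.ones(len(d))]
    for tt in (.02,.01,t,t,t,t):
        w=np.linalg.lstsq(A[k],d[k,2],rcond=None)[0]; k=abs(d[:,2]-A@w)<tt
    return w,k
for f,(u0,u1,v0,v1) in {'w1':(225,360,95,222),'top1':(318,385,212,278)}.items():
    c=load(f); P=pts(c); Q=P[v0:v1,u0:u1]; q=Q.reshape(-1,3)
    d=q[(q[:,2]>.05)&(q[:,2]<.085)]; w,k=plane(d,.006); print(f,'deck',w.round(4),k.sum())
    b=q[abs(q[:,2])<.015]; wb,kb=plane(b,.008); print('  bench',wb.round(4),kb.sum())
c=load('w1'); P=pts(c); im=c['pixels']; g=cv2.cvtColor(im,cv2.COLOR_RGB2HSV)
# well floor: bluish-grey & darker than deck; depth below deck
roi=(slice(98,186),slice(262,322)); z=P[roi][...,2]
print('floor z med',np.median(P[125:160,280:304,2]))
gray=cv2.cvtColor(im,cv2.COLOR_RGB2GRAY)
print('row142',gray[142,262:322].tolist()); print('col292',gray[96:188,292].tolist())
h=cv2.resize(im[60:225,220:365,::-1],None,fx=4,fy=3.6,interpolation=cv2.INTER_CUBIC); cv2.imwrite('pics/crop2.png',h[:590])
E
```

```text
w1 deck [-0.0024 -0.0006  0.0681] 11915
  bench [-0.0009 -0.0004 -0.0005] 2180
top1 deck [-0.003   0.0023  0.068 ] 2691
  bench [-0.0009  0.0023 -0.0006] 845
floor z med 0.059690187692166816
row142 [184, 185, 188, 187, 187, 186, 181, 172, 165, 148, 146, 157, 115, 137, 146, 144, 143, 146, 143, 140, 143, 143, 145, 144, 143, 140, 141, 142, 139, 137, 139, 141, 142, 144, 144, 142, 140, 141, 139, 140, 140, 142, 142, 140, 141, 138, 134, 111, 95, 80, 108, 136, 143, 158, 178, 184, 184, 180, 180, 182]
col292 [182, 184, 183, 184, 182, 175, 164, 160, 154, 119, 111, 145, 134, 130, 144, 141, 141, 142, 142, 141, 140, 140, 143, 139, 139, 139, 140, 143, 140, 143, 139, 141, 140, 141, 141, 139, 142, 141, 137, 138, 138, 140, 138, 141, 138, 139, 139, 141, 137, 139, 140, 141, 137, 138, 138, 139, 138, 138, 137, 140, 139, 140, 139, 137, 137, 138, 138, 137, 137, 141, 141, 138, 136, 139, 140, 138, 137, 142, 144, 113, 78, 80, 125, 153, 161, 164, 171, 179, 180, 180, 179, 180]
```

View pics/crop2.png

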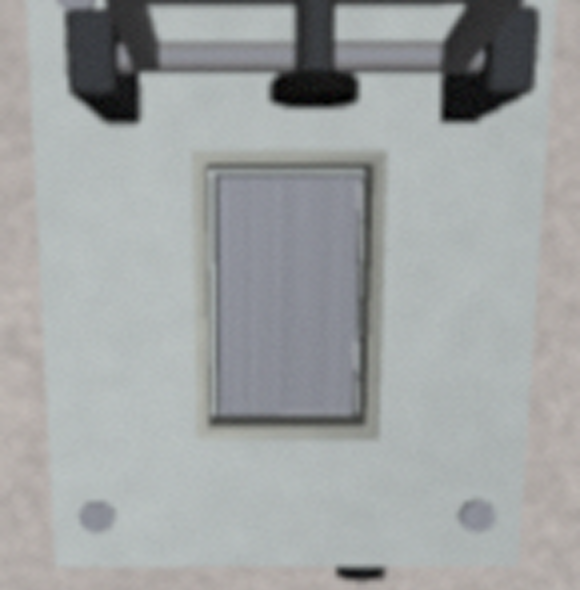

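```bash
python3 - <<'E'
from h import *
from scipy.spatial.transform import Rotation as Ro
c=load('w1'); R=Ro.from_euler('xyz',c['obs']['eef_rot']).as_matrix(); T=c['tool_from_camera']
def ray(u,v,z):
    d=R@T[:3,:3]@np.array([(u-c['cx'])/c['fx'],(v-c['cy'])/c['fy'],1]); o=R@T[:3,3]+c['obs']['ee_pos']
    return (o+d*(z-o[2])/d[2])*1000
def rep(n,L,z):
    q=np.array([ray((x+.5)/4-.5+220,(y+.5)/3.6-.5+60,z)[:2] for x,y in L]); m=q.mean(0)
    print(n,q.round(1).tolist(),'c',m.round(1)); 
    ax=(q[0]+q[1]-q[2]-q[3])/2; ay=(q[0]+q[3]-q[1]-q[2])/2
    print('  len',np.hypot(*ax).round(1),np.hypot(*ay).round(1),'yaw',np.arctan2(ax[1],ax[0]).round(4),np.arctan2(-ay[0],ay[1]).round(4))
rep('outer',[(192,150),(387,150),(379,439),(198,439)],.068)
rep('inner',[(207,164),(373,164),(365,424),(209,424)],.064)
P=pts(c); Q=P[60:225,220:365].reshape(-1,3); d=Q[abs(Q[:,2]-.068)<.006]
r=cv2.minAreaRect((d[:,:2]*1000).astype(np.float32)); print('deck',r)
p=Q[(Q[:,2]>.1)&(Q[:,2]<.15)]*1000; print('posts',p.mean(0))
B=P[90:190,0:80].reshape(-1,3); t=B[abs(B[:,2]-.065)<.003]; print('block(wrist, partly cut)',cv2.minAreaRect((t[:,:2]*1000).astype(np.float32)))
E
```

```text
outer [[549.3, -155.5], [553.6, -216.3], [452.5, -224.0], [448.2, -163.4]] c [ 500.9 -189.8]
  len 101.4 60.8 yaw 0.0769 0.0699
inner [[545.3, -160.3], [549.0, -212.8], [457.1, -219.2], [453.5, -166.7]] c [ 501.2 -189.7]
  len 92.1 52.6 yaw 0.0693 0.0699
deck ((500.2786865234375, -189.66888427734375), (197.20745849609375, 160.37306213378906), 4.0709075927734375)
posts [ 569.29176439 -184.33304607  138.89461979]
block(wrist, partly cut) ((500.689697265625, 150.29251098632812), (80.0337142944336, 151.0454559326172), 59.65532302856445)
```

```bash
python3 -m creep '{"translation":[[-3,40,0],[-6,80,0],[-9,120,0],[-12,160,0],[-15,200,0]],"yaw":[-0.03,-0.03,-0.03,-0.03,-0.03],"gripper":[0,0,0,0,0]}'
python3 -m creep '{"translation":[[-3,40,0],[-6,80,0],[-9,120,0],[-9,150,0],[-9,150,0]],"yaw":[0,0,0,0,0],"gripper":[0,0,0,0,0]}'
python3 - <<'E'
from h import *
from scipy.spatial.transform import Rotation as Ro
c=snap('wrist','w2'); print(c['obs']['ee_pos'],c['obs']['eef_rot'])
P=pts(c); Q=P[60:225,220:365]; m=(abs(Q[...,2]-.0655)<.0045).astype(np.uint8)
n,l,s,ce=cv2.connectedComponentsWithStats(m); print(s)
i=1+s[1:,4].argmax(); r=cv2.minAreaRect((Q[l==i][:,:2]*1000).astype(np.float32)); print(r,np.median(Q[l==i][:,2]))
h=cv2.resize(c['pixels'][60:225,220:365,::-1],None,fx=4,fy=3.6,interpolation=cv2.INTER_CUBIC); cv2.imwrite('pics/crop3.png',h[:590])
E
```

```text
time_s: 1.82
ee_pos: [0.4251, 0.0216, 0.3045]
eef_rot: [-3.14, 0.0, 0.037]
force: [0.3, -0.0, 0.2]
grip_width: 0.0942
time_s: 2.23
ee_pos: [0.4157, 0.1746, 0.3043]
eef_rot: [-3.14, 0.0, 0.039]
force: [0.5, -0.8, 0.1]
grip_width: 0.0943
[0.41573466 0.17460182 0.30425828] [-3.13956726e+00  4.91361448e-04  3.91152201e-02]
[[    0     0   145   165 19659]
 [  117     0    28    42   726]
 [   49    42    39    71  2709]
 [   30   136    46    29   831]]
((481.1146240234375, 167.4500732421875), (88.97474670410156, 49.72261428833008), 2.1227025985717773) 0.06472642183784666
```

View pics/crop3.png

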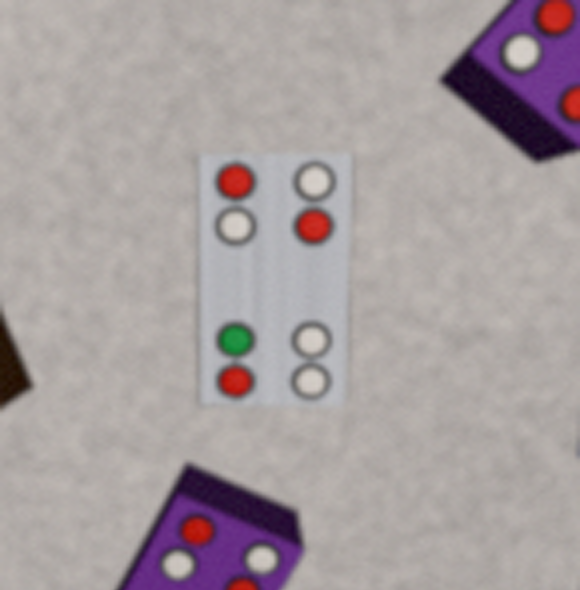

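```bash
python3 -m creep '{"translation":[[32,-3,-20],[64,-7,-40],[64,-7,-80],[64,-7,-120],[64,-7,-160]],"yaw":[0,0,0,0,0],"gripper":[0,0,0,0,0]}'
python3 -m creep '{"translation":[[0,0,-35],[0,0,-65],[0,0,-90],[0,0,-94],[0,0,-94]],"yaw":[0,0,0,0,0],"gripper":[0,0,0,0,0]}'
python3 -m creep '{"translation":[[0,0,0],[0,0,0],[0,0,0],[0,0,0],[0,0,0]],"yaw":[0,0,0,0,0],"gripper":[120,255,255,255,255]}' 40
```

```text
time_s: 2.7
ee_pos: [0.4803, 0.1633, 0.1425]
eef_rot: [-3.14, 0.0, 0.036]
force: [1.7, 0.9, -0.8]
grip_width: 0.0939
time_s: 3.12
ee_pos: [0.4801, 0.1618, 0.0478]
eef_rot: [-3.141, 0.003, 0.035]
force: [0.1, -0.8, -0.7]
grip_width: 0.0939
time_s: 3.53
ee_pos: [0.4804, 0.1619, 0.0485]
eef_rot: [-3.141, 0.002, 0.035]
force: [-0.0, 0.9, -0.4]
grip_width: 0.0642
```

```bash
python3 -m creep '{"translation":[[0,0,0],[0,0,0],[0,0,0],[0,0,0],[0,0,0]],"yaw":[0,0,0,0,0],"gripper":[255,255,255,255,255]}' 40
python3 -m creep '{"translation":[[0,0,10],[0,0,30],[0,0,60],[0,0,100],[0,0,140]],"yaw":[0,0,0,0,0],"gripper":[255,255,255,255,255]}'
python3 - <<'E'
from h import *
snap('top','top2'); c=snap('wrist','w3'); print(ctrl.get_obs()['ee_pos'],c['obs']['ee_pos'],c['obs']['eef_rot'],c['obs']['joint_vel'].round(3),c['obs']['force'],c['obs']['grip_width'])
c=load('top2');P=pts(c)
Q=P[150:300,180:300]; 
import numpy as np
for lo,hi in((.185,.22),):
    q=Q[(Q[...,2]>lo)&(Q[...,2]<hi)]; print(len(q),q.min(0),q.max(0)) if len(q) else 0
E
```

```text
time_s: 3.95
ee_pos: [0.4805, 0.1621, 0.0489]
eef_rot: [-3.14, 0.001, 0.035]
force: [-0.7, 3.2, 4.7]
grip_width: 0.0498
time_s: 4.37
ee_pos: [0.4796, 0.1616, 0.1901]
eef_rot: [-3.142, 0.004, 0.035]
force: [1.3, -0.8, -3.9]
grip_width: 0.05
[0.48250842 0.16239169 0.19511078] [0.48243358 0.16240966 0.19860007] [-3.13891001 -0.00794147  0.03464411] [ 0.001  0.029  0.033 -0.001 -0.193 -0.001] [1.85826311 1.47807279 6.67270447] 0.04968011485162734
100 [0.43547189 0.13754572 0.20154284] [0.45450624 0.18439913 0.2127126 ]
```

View pics/w3.png

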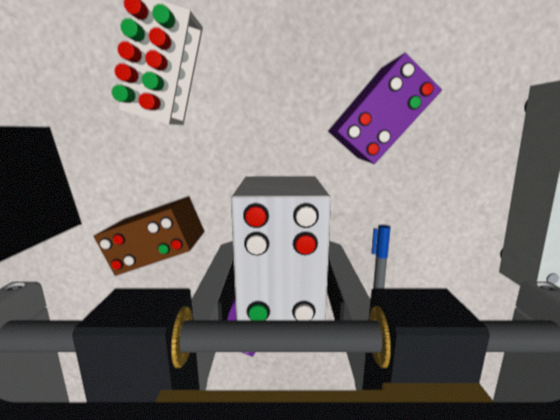

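Block held level, its front top edge at about row 196, cols 233–329. I'll locate it in the tool frame and check how still the arm was in the earlier views.

```bash
python3 -m creep '{"translation":[[0,0,20],[0,0,20],[0,0,20],[0,0,20],[0,0,20]],"yaw":[0,0,0,0,0],"gripper":[255,255,255,255,255]}'
python3 - <<'E'
from h import *
for f in('w1','w2'): print(f,load(f)['obs']['joint_vel'].round(3))
c=snap('wrist','w4'); print(c['obs']['ee_pos'],c['obs']['eef_rot'],c['obs']['joint_vel'].round(3),c['obs']['force'],c['obs']['grip_width'])
T=c['tool_from_camera']; g=cv2.cvtColor(c['pixels'],cv2.COLOR_RGB2GRAY).astype(int)
for u in (245,270,290,315): print(u,g[186:204,u].tolist())
for v in (205,225,245):  print(v,g[v,226:242].tolist(),g[v,320:338].tolist())
def tool(u,v,z):
    d=T[:3,:3]@np.array([(u-c['cx'])/c['fx'],(v-c['cy'])/c['fy'],1]); return (T[:3,3]+d*(z-T[2,3])/d[2])*1000
for u,v in((233,196),(329,196),(233,240),(329,240)): print(tool(u,v,-.0161).round(1))
E
```

```text
time_s: 4.88
ee_pos: [0.4819, 0.1622, 0.2134]
eef_rot: [-3.14, -0.005, 0.035]
force: [0.6, 0.9, -4.2]
grip_width: 0.0499
w1 [-0.012 -0.    -0.001  0.     0.001  0.003]
w2 [-0.093 -0.025  0.033 -0.016  0.006 -0.109]
[0.48191042 0.16217236 0.21338032] [-3.13961235 -0.00531593  0.03463032] [-0.     0.001 -0.007  0.003  0.004  0.   ] [ 0.63922551  0.92491407 -4.23395027] 0.049936161986820694
245 [76, 78, 80, 78, 81, 80, 78, 78, 81, 104, 145, 174, 186, 197, 197, 196, 196, 195]
270 [80, 81, 79, 80, 79, 79, 80, 79, 83, 106, 149, 177, 189, 192, 192, 192, 191, 191]
290 [81, 80, 79, 79, 79, 81, 79, 75, 82, 112, 161, 189, 200, 201, 203, 202, 205, 203]
315 [76, 79, 81, 79, 80, 80, 80, 82, 86, 116, 165, 188, 197, 199, 199, 200, 198, 200]
205 [181, 184, 189, 194, 185, 160, 172, 196, 203, 205, 204, 202, 204, 204, 199, 198] [200, 200, 199, 201, 202, 203, 203, 206, 199, 187, 176, 187, 190, 191, 193, 193, 193, 193]
225 [195, 194, 193, 193, 194, 186, 165, 174, 195, 203, 204, 204, 204, 203, 201, 201] [200, 200, 203, 202, 202, 203, 204, 200, 188, 182, 186, 189, 194, 195, 195, 192, 190, 193]
245 [73, 69, 72, 70, 73, 70, 89, 135, 174, 197, 202, 202, 202, 201, 201, 202] [200, 201, 200, 202, 202, 204, 200, 191, 167, 104, 69, 74, 70, 70, 71, 73, 71, 74]
[ 45.6 -22.9 -16.1]
[ 45.6  24.4 -16.1]
[ 22.4 -23.9 -16.1]
[ 22.5  25.4 -16.1]
```

```bash
python3 -m creep '{"translation":[[0,-35,0],[2,-70,0],[4,-105,0],[6,-140,0],[8,-175,0]],"yaw":[0.01,0.02,0.03,0.036,0.036],"gripper":[255,255,255,255,255]}'
python3 -m creep '{"translation":[[2,-35,0],[4,-70,0],[6,-105,0],[8,-140,0],[10,-170,0]],"yaw":[0,0,0,0,0],"gripper":[255,255,255,255,255]}'
python3 -m creep '{"translation":[[0,0,0],[0,0,0],[0,0,0],[0,0,0],[0,0,0]],"yaw":[0,0,0,0,0],"gripper":[255,255,255,255,255]}'
python3 - <<'E'
from h import *
print(ctrl.get_obs()['joint_vel'].round(3),ctrl.get_obs()['ee_pos'],ctrl.get_obs()['eef_rot'])
E
```

```text
time_s: 5.35
ee_pos: [0.4895, -0.0143, 0.2127]
eef_rot: [-3.139, -0.004, 0.071]
force: [-0.2, 1.0, -3.0]
grip_width: 0.0495
time_s: 5.77
ee_pos: [0.499, -0.1865, 0.2118]
eef_rot: [-3.139, -0.003, 0.071]
force: [0.4, 0.2, -3.8]
grip_width: 0.0496
time_s: 6.18
ee_pos: [0.4991, -0.1854, 0.2117]
eef_rot: [-3.139, -0.003, 0.072]
force: [-0.3, 0.4, -3.2]
grip_width: 0.0499
[-0.001 -0.003 -0.006 -0.002  0.002 -0.002] [ 0.49908461 -0.18544302  0.21168949] [-3.13867419e+00 -2.91044206e-03  7.20970900e-02]
```

```bash
python3 -m creep '{"translation":[[1,-3.5,-20],[1,-3.5,-45],[1,-3.5,-70],[1,-3.5,-80],[1,-3.5,-80]],"yaw":[0,0,0,0,0],"gripper":[255,255,255,255,255]}'
python3 -m creep '{"translation":[[0,0,0],[0,0,0],[0,0,0],[0,0,0],[0,0,0]],"yaw":[0,0,0,0,0],"gripper":[255,255,255,255,255]}'
python3 - <<'E'
from h import *
c=snap('wrist','w5'); print(c['obs']['joint_vel'].round(3),c['obs']['ee_pos'],c['obs']['eef_rot'])
h=cv2.resize(c['pixels'][40:330,150:430,::-1],None,fx=2.5,fy=2,interpolation=cv2.INTER_CUBIC); cv2.imwrite('pics/crop5.png',h)
E
```

```text
time_s: 6.6
ee_pos: [0.4993, -0.1879, 0.1298]
eef_rot: [-3.137, 0.0, 0.073]
force: [0.5, -0.1, -3.2]
grip_width: 0.0502
time_s: 7.02
ee_pos: [0.4996, -0.188, 0.1305]
eef_rot: [-3.137, -0.001, 0.073]
force: [-0.1, -0.5, -4.1]
grip_width: 0.0498
[ 0.002  0.005  0.002  0.001 -0.001  0.   ] [ 0.4995666  -0.18800907  0.13051662] [-3.13736586e+00 -5.91785650e-04  7.30287854e-02]
```

View pics/crop5.png

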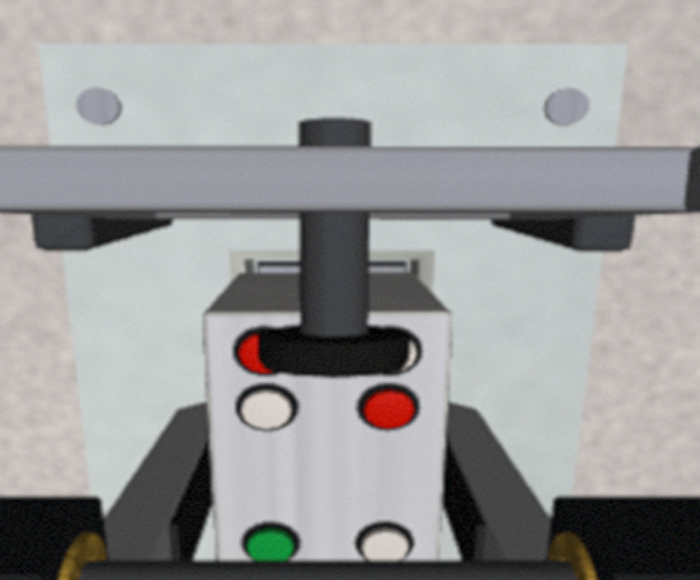

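Block front face is centred at crop x≈327 and the well mouth at ≈332, so the block needs about 1.3 mm more in −y. That agrees with the earlier target.

```bash
python3 -m creep '{"translation":[[0.6,-1.3,0],[0.6,-1.3,0],[0.6,-1.3,-4],[0.6,-1.3,-8],[0.6,-1.3,-10]],"yaw":[-0.002,-0.002,-0.002,-0.002,-0.002],"gripper":[255,255,255,255,255]}'
python3 -m creep '{"translation":[[0,0,-1],[0,0,-2.5],[0,0,-4],[0,0,-5],[0,0,-5]],"yaw":[0,0,0,0,0],"gripper":[255,255,255,255,255]}'
python3 -m creep '{"translation":[[0,0,-0.5],[0,0,-1],[0,0,-1.5],[0,0,-2],[0,0,-2]],"yaw":[0,0,0,0,0],"gripper":[255,255,255,255,255]}'
```

```text
time_s: 7.48
ee_pos: [0.4998, -0.1892, 0.1195]
eef_rot: [-3.137, 0.001, 0.071]
force: [0.1, 0.1, -4.4]
grip_width: 0.05
time_s: 7.9
ee_pos: [0.4997, -0.1892, 0.1143]
eef_rot: [-3.137, 0.001, 0.071]
force: [0.1, -0.0, -3.8]
grip_width: 0.0499
time_s: 8.32
ee_pos: [0.4997, -0.1891, 0.1122]
eef_rot: [-3.137, 0.001, 0.071]
force: [-0.6, 1.0, -4.1]
grip_width: 0.0497
```

Past the chamfer with no contact force. Now feeling for the plate.

```bash
python3 -m creep '{"translation":[[0,0,-0.5],[0,0,-1],[0,0,-1.5],[0,0,-2],[0,0,-2]],"yaw":[0,0,0,0,0],"gripper":[255,255,255,255,255]}'
python3 -m creep '{"translation":[[0,0,-0.4],[0,0,-0.8],[0,0,-1.2],[0,0,-1.5],[0,0,-1.5]],"yaw":[0,0,0,0,0],"gripper":[255,255,255,255,255]}'
python3 -m creep '{"translation":[[0,0,-0.3],[0,0,-0.6],[0,0,-0.8],[0,0,-1],[0,0,-1]],"yaw":[0,0,0,0,0],"gripper":[255,255,255,255,255]}'
```

```text
time_s: 8.73
ee_pos: [0.4997, -0.1891, 0.1101]
eef_rot: [-3.137, 0.001, 0.071]
force: [0.6, -0.2, -3.9]
grip_width: 0.0498
time_s: 9.15
ee_pos: [0.4997, -0.1891, 0.1089]
eef_rot: [-3.137, 0.001, 0.071]
force: [-2.7, 2.1, 3.0]
grip_width: 0.0502
time_s: 9.57
ee_pos: [0.4997, -0.1891, 0.1079]
eef_rot: [-3.137, 0.001, 0.071]
force: [-2.8, 2.5, 3.5]
grip_width: 0.0495
```

Plate reached (about 7 N change) at TCP z≈0.109, as seen by the camera. I'll keep going slowly.

```bash
python3 -m creep '{"translation":[[0,0,-0.3],[0,0,-0.6],[0,0,-0.8],[0,0,-1],[0,0,-1]],"yaw":[0,0,0,0,0],"gripper":[255,255,255,255,255]}'
python3 -m creep '{"translation":[[0,0,-0.3],[0,0,-0.6],[0,0,-0.8],[0,0,-1],[0,0,-1]],"yaw":[0,0,0,0,0],"gripper":[255,255,255,255,255]}'
```

```text
time_s: 9.98
ee_pos: [0.4997, -0.1891, 0.1069]
eef_rot: [-3.137, 0.001, 0.071]
force: [-2.9, 0.6, 2.0]
grip_width: 0.0497
time_s: 10.4
ee_pos: [0.4997, -0.1891, 0.1058]
eef_rot: [-3.137, 0.001, 0.071]
force: [-2.1, 1.3, 2.3]
grip_width: 0.0497
```

```bash
python3 -m creep '{"translation":[[0,0,-0.2],[0,0,-0.4],[0,0,-0.5],[0,0,-0.5]],"yaw":[0,0,0,0],"gripper":[255,255,255,255]}'
```

```text
time_s: 10.73
ee_pos: [0.4997, -0.1891, 0.1053]
eef_rot: [-3.137, 0.001, 0.071]
force: [-1.8, 1.0, 2.4]
grip_width: 0.0497
```

```bash
python3 -m creep '{"translation":[[0,0,-0.3],[0,0,-0.6],[0,0,-0.8],[0,0,-0.8]],"yaw":[0,0,0,0],"gripper":[255,255,255,255]}'
```

```text
time_s: 11.07
ee_pos: [0.4998, -0.1891, 0.1049]
eef_rot: [-3.137, 0.0, 0.071]
force: [-4.0, 2.2, 7.6]
grip_width: 0.0496
```

```bash
python3 -m creep '{"translation":[[0,0,-0.2],[0,0,-0.4],[0,0,-0.6],[0,0,-0.6]],"yaw":[0,0,0,0],"gripper":[255,255,255,255]}'
```

```text
time_s: 11.4
ee_pos: [0.4998, -0.1891, 0.1049]
eef_rot: [-3.137, 0.0, 0.071]
force: [-4.8, 3.7, 10.2]
grip_width: 0.0496
```

```bash
python3 -m creep '{"translation":[[0,0,-0.2],[0,0,-0.4],[0,0,-0.6],[0,0,-0.6]],"yaw":[0,0,0,0],"gripper":[255,255,255,255]}'
```

```text
time_s: 11.73
ee_pos: [0.4998, -0.1891, 0.1049]
eef_rot: [-3.137, 0.0, 0.071]
force: [-5.9, 3.0, 10.9]
grip_width: 0.0499
```

```bash
python3 -m creep '{"translation":[[0,0,-0.5],[0,0,-1],[0,0,-1.2],[0,0,-1.2]],"yaw":[0,0,0,0],"gripper":[255,255,255,255]}'
```

```text
time_s: 12.07
ee_pos: [0.4999, -0.1891, 0.1048]
eef_rot: [-3.137, -0.0, 0.071]
force: [-8.4, 5.4, 17.8]
grip_width: 0.0498
```

The stop is firm: about 21 N net with no motion, after about 4 mm of plate travel. Relax, release and lift straight up.

```bash
python3 -m creep '{"translation":[[0,0,0],[0,0,0],[0,0,0]],"yaw":[0,0,0],"gripper":[255,255,255]}'
python3 -m creep '{"translation":[[0,0,0],[0,0,0],[0,0,0],[0,0,0],[0,0,0]],"yaw":[0,0,0,0,0],"gripper":[0,0,0,0,0]}'
python3 -m creep '{"translation":[[0,0,0],[0,0,0],[0,0,0],[0,0,20],[0,0,40]],"yaw":[0,0,0,0,0],"gripper":[0,0,0,0,0]}'
python3 -m creep '{"translation":[[0,0,40],[0,0,80],[-30,0,110],[-60,0,110],[-60,0,110]],"yaw":[0,0,0,0,0],"gripper":[0,0,0,0,0]}'
python3 -m creep '{"translation":[[0,0,30],[0,0,50],[0,0,50],[0,0,50],[0,0,50]],"yaw":[0,0,0,0,0],"gripper":[0,0,0,0,0]}'
python3 - <<'E'
from h import *
for n,f in (('wrist','w6'),('top','top3')):
    c=snap(n,f); P=pts(c); q=P.reshape(-1,3)
    print(f,c['obs']['ee_pos'])
    s=q[(abs(q[:,0]-.5)<.035)&(abs(q[:,1]+.189)<.018)&(q[:,2]<.15)]; print(' block top z',np.median(s[:,2]))
    A=np.c_[s[:,:2]-[.5,-.189],np.ones(len(s))]; k=abs(s[:,2]-np.median(s[:,2]))<.003; print(' plane',np.linalg.lstsq(A[k],s[k,2],rcond=None)[0].round(4))
    b=q[(abs(q[:,0]-.5)<.065)&(abs(q[:,1]+.189)<.045)&(abs(q[:,2]-np.median(s[:,2]))<.004)]; print(' rect',cv2.minAreaRect((b[:,:2]*1000).astype(np.float32)))
    d=q[(abs(q[:,0]-.425)<.02)&(abs(q[:,1]+.189)<.06)&(abs(q[:,2]-.068)<.01)]; print(' deck',np.median(d[:,2]))
    h=q[(abs(q[:,1]+.184)<.025)&(abs(q[:,0]-.6)<.08)&(q[:,2]>.24)&(q[:,2]<.32)]; print(' handle',len(h),np.median(h,0),h.min(0),h.max(0))
E
```

```text
time_s: 12.32
ee_pos: [0.5, -0.1892, 0.105]
eef_rot: [-3.138, -0.001, 0.071]
force: [-2.5, 1.5, 6.0]
grip_width: 0.0498
time_s: 12.73
ee_pos: [0.5, -0.1892, 0.1048]
eef_rot: [-3.137, -0.0, 0.071]
force: [0.0, -0.1, -0.8]
grip_width: 0.0796
time_s: 13.15
ee_pos: [0.4995, -0.189, 0.1445]
eef_rot: [-3.136, 0.002, 0.071]
force: [-0.2, -0.5, 0.8]
grip_width: 0.0939
time_s: 13.57
ee_pos: [0.4369, -0.189, 0.2564]
eef_rot: [-3.138, -0.001, 0.071]
force: [-0.2, -0.6, -0.3]
grip_width: 0.0944
time_s: 13.98
ee_pos: [0.4369, -0.1889, 0.3053]
eef_rot: [-3.137, 0.001, 0.071]
force: [-0.2, -0.1, -0.9]
grip_width: 0.0941
w6 [ 0.4368774  -0.18887817  0.30531353]
 block top z 0.1209985354590142
 plane [-0.0017 -0.0004  0.1211]
 rect ((509.79052734375, -199.88095092773438), (106.71330261230469, 71.98318481445312), 3.128140926361084)
 deck 0.06839753888876682
  return _methods._mean(a, axis=axis, dtype=dtype,
  ret = um.true_divide(
Traceback (most recent call last):
ValueError: zero-size array to reduction operation minimum which has no identity
```

View pics/w6.png

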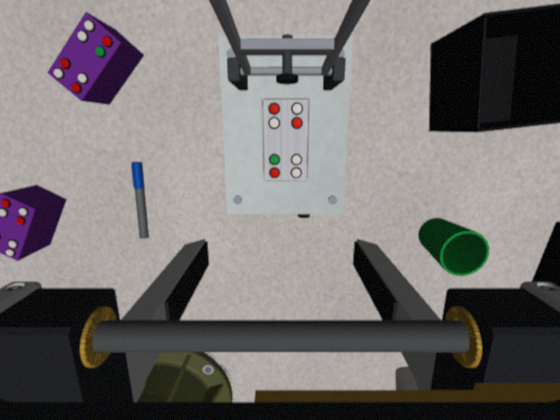

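Block seated level, with its top 52.6 mm above the deck. That is in range and matches the felt depth, so there was no slip. Now the clamp angle.

```bash
python3 - <<'E'
from h import *
print(ctrl.get_obs()['qpos'].round(3))
ex=np.array([np.cos(.071),np.sin(.071)]); ey=np.array([-ex[1],ex[0]]); H=np.array([.5696,-.1841,.134])
for f in('top1','w1','w6'):
    c=load(f); q=pts(c).reshape(-1,3)-H; x=q[:,:2]@ex; y=q[:,:2]@ey; z=q[:,2]
    m=(abs(y)<.05)&(abs(x)<.08)&(z>.03)&(z<.2)
    if f!='top1': m&=(x>-.02)
    X,Y,Z=x[m],y[m],z[m]
    for lo in (.03,.06,.09,.12,.15): 
        k=(Z>lo)&(Z<lo+.03); 
        if k.sum(): print(f,lo,k.sum(),'x med',np.median(X[k]).round(4),X[k].min().round(4),X[k].max().round(4),'z',np.median(Z[k]).round(4),Z[k].max().round(4),'y',Y[k].min().round(3),Y[k].max().round(3),'ang',np.arctan2(np.median(Z[k]),-np.median(X[k])).round(3))
E
```

```text
[-0.487  0.081  1.594  0.003  1.47   1.013]
top1 0.03 18 x med 0.0 -0.0019 0.0052 z 0.0458 0.0566 y -0.04 0.045 ang 1.572
top1 0.06 170 x med 0.0026 -0.0209 0.0124 z 0.0765 0.0875 y -0.041 0.044 ang 1.605
top1 0.09 23 x med 0.0048 0.0021 0.0115 z 0.1055 0.1195 y -0.04 0.045 ang 1.616
top1 0.12 23 x med 0.0072 0.0055 0.0121 z 0.1333 0.1499 y -0.04 0.044 ang 1.625
top1 0.15 182 x med 0.0122 0.0068 0.0194 z 0.1746 0.18 y -0.042 0.044 ang 1.641
w1 0.03 198 x med 0.0015 -0.0005 0.0075 z 0.0452 0.0599 y -0.042 0.042 ang 1.604
w1 0.06 2267 x med 0.0042 -0.0195 0.0151 z 0.0773 0.09 y -0.043 0.042 ang 1.625
w1 0.09 480 x med 0.0064 0.0043 0.014 z 0.1072 0.12 y -0.043 0.042 ang 1.631
w1 0.12 785 x med 0.0089 0.0066 0.0164 z 0.1369 0.15 y -0.043 0.042 ang 1.635
w1 0.15 331 x med 0.0099 0.0088 0.0142 z 0.1558 0.1625 y -0.043 0.042 ang 1.634
w6 0.03 210 x med 0.0015 -0.0003 0.0071 z 0.0446 0.06 y -0.043 0.042 ang 1.604
w6 0.06 2271 x med 0.004 -0.0195 0.0153 z 0.0774 0.09 y -0.043 0.042 ang 1.622
w6 0.09 503 x med 0.0064 0.0042 0.0138 z 0.1066 0.12 y -0.043 0.042 ang 1.63
w6 0.12 755 x med 0.0087 0.0064 0.015 z 0.1358 0.1498 y -0.043 0.042 ang 1.635
w6 0.15 48 x med 0.0094 0.0086 0.01 z 0.151 0.1534 y -0.042 0.042 ang 1.633
```

Clamp at about 1.65 rad, with the handle at (583, −183, 303) mm. Turn the tool +90° and go above it.

```bash
python3 -m creep '{"translation":[[0,0,20],[0,0,40],[0,0,60],[0,0,65],[0,0,65]],"yaw":[0.12,0.24,0.36,0.48,0.6],"gripper":[0,0,0,0,0]}'
python3 -m creep '{"translation":[[0,0,0],[0,0,0],[0,0,0],[0,0,0],[0,0,0]],"yaw":[0.12,0.24,0.36,0.48,0.6],"gripper":[0,0,0,0,0]}'
python3 -m creep '{"translation":[[30,0,0],[60,0,0],[90,0,0],[120,0,0],[146,6,0]],"yaw":[0.12,0.24,0.36,0.37,0.37],"gripper":[0,0,0,0,0]}'
python3 -m creep '{"translation":[[0,0,0],[0,0,0],[0,0,0],[0,0,0]],"yaw":[0,0,0,0],"gripper":[0,0,0,0]}'
```

```text
time_s: 14.45
ee_pos: [0.4371, -0.189, 0.3706]
eef_rot: [-3.138, 0.001, 0.677]
force: [0.6, -0.1, 0.5]
grip_width: 0.0938
time_s: 14.87
ee_pos: [0.4372, -0.1889, 0.3694]
eef_rot: [-3.136, 0.0, 1.283]
force: [-0.5, -0.4, 0.5]
grip_width: 0.0939
time_s: 15.28
ee_pos: [0.5847, -0.1832, 0.3673]
eef_rot: [-3.133, -0.001, 1.654]
force: [-0.2, 0.2, -0.0]
grip_width: 0.0938
time_s: 15.62
ee_pos: [0.584, -0.1834, 0.3674]
eef_rot: [-3.133, -0.001, 1.653]
force: [0.8, 0.7, -0.2]
grip_width: 0.0942
```

```bash
python3 -m creep '{"translation":[[0,0,-20],[-1,0,-40],[-1,0,-55],[-1,0,-64],[-1,0,-64]],"yaw":[-0.011,-0.011,-0.011,-0.011,-0.011],"gripper":[0,0,0,0,0]}'
python3 -m creep '{"translation":[[0,0,0],[0,0,0],[0,0,0],[0,0,0],[0,0,0]],"yaw":[0,0,0,0,0],"gripper":[255,255,255,255,255]}' 10
python3 -m creep '{"translation":[[0,0,0],[0,0,0],[0,0,0],[0,0,0],[0,0,0]],"yaw":[0,0,0,0,0],"gripper":[255,255,255,255,255]}'
```

```text
time_s: 16.03
ee_pos: [0.5822, -0.1835, 0.3021]
eef_rot: [-3.131, -0.002, 1.642]
force: [-0.6, -1.1, 0.6]
grip_width: 0.094
time_s: 16.45
ee_pos: [0.5823, -0.1835, 0.3026]
eef_rot: [-3.132, -0.001, 1.642]
force: [0.6, -1.7, -0.6]
grip_width: 0.0639
time_s: 16.87
ee_pos: [0.5823, -0.1835, 0.3026]
eef_rot: [-3.132, -0.001, 1.642]
force: [0.2, -0.1, 0.4]
grip_width: 0.0306
```

```bash
python3 -m creep '{"translation":[[0,0,0],[0,0,0],[0,0,0],[0,0,0],[0,0,0]],"yaw":[0,0,0,0,0],"gripper":[255,255,255,255,255]}' 10
python3 - <<'E'
import numpy as np
H=np.array([569.6,-184.1,134]);
for a in np.arange(1.65,-.01,-.11):
    x=-170*np.cos(a); print(a.round(2),(H+[x*np.cos(.071),x*np.sin(.071),170*np.sin(a)]).round(1))
E
```

```text
time_s: 17.28
ee_pos: [0.5823, -0.1835, 0.3027]
eef_rot: [-3.132, -0.001, 1.642]
force: [0.9, 0.7, 0.5]
grip_width: 0.0115
1.65 [ 583.  -183.1  303.5]
1.54 [ 564.4 -184.5  303.9]
1.43 [ 545.8 -185.8  302.3]
1.32 [ 527.5 -187.1  298.7]
1.21 [ 509.7 -188.4  293.1]
1.1 [ 492.7 -189.6  285.5]
0.99 [ 476.6 -190.7  276.1]
0.88 [ 461.6 -191.8  265. ]
0.77 [ 447.9 -192.8  252.3]
0.66 [ 435.6 -193.6  238.2]
0.55 [ 425.  -194.4  222.9]
0.44 [ 416.2 -195.   206.4]
0.33 [ 409.2 -195.5  189.1]
0.22 [ 404.1 -195.9  171.1]
0.11 [ 401.1 -196.1  152.7]
-0.0 [ 400.  -196.2  134. ]
```

Bar pinched (11.5 mm). Follow the arc.

```bash
python3 -m creep '{"translation":[[-10,-1,0],[-19,-1,0.4],[-37,-3,-1],[-55,-4,-5],[-73,-5,-10]],"yaw":[0,0,0,0,0],"gripper":[255,255,255,255,255]}'
```

```text
time_s: 17.7
ee_pos: [0.5088, -0.1886, 0.2927]
eef_rot: [-3.134, -0.001, 1.642]
force: [4.1, -3.3, -7.2]
grip_width: 0.0119
```

```bash
python3 -m creep '{"translation":[[-16,-1,-7],[-32,-2,-16.5],[-47,-3,-27.5],[-61,-4,-40],[-73,-5,-54]],"yaw":[0,0,0,0,0],"gripper":[255,255,255,255,255]}'
python3 -m creep '{"translation":[[-11,-1,-15.5],[-20,-1.5,-32],[-27,-2,-49]],"yaw":[0,0,0],"gripper":[255,255,255]}'
```

```text
time_s: 18.12
ee_pos: [0.4353, -0.1936, 0.2387]
eef_rot: [-3.135, -0.0, 1.642]
force: [3.7, 0.1, -1.8]
grip_width: 0.0115
time_s: 18.37
ee_pos: [0.4087, -0.1955, 0.1894]
eef_rot: [-3.139, 0.001, 1.642]
force: [17.9, 1.5, -6.6]
grip_width: 0.0115
```

```bash
python3 -m creep '{"translation":[[1,0,0],[1,0,0],[1,0,0]],"yaw":[0,0,0],"gripper":[255,255,255]}'
```

```text
time_s: 18.62
ee_pos: [0.409, -0.1954, 0.1893]
eef_rot: [-3.136, -0.0, 1.642]
force: [-6.8, 0.2, -0.9]
grip_width: 0.0116
```

```bash
python3 -m creep '{"translation":[[-2.5,0,-9],[-4.7,0,-18],[-6.2,0,-27],[-7.3,0,-36]],"yaw":[0,0,0,0],"gripper":[255,255,255,255]}'
```

```text
time_s: 18.95
ee_pos: [0.4018, -0.1957, 0.1529]
eef_rot: [-3.137, 0.001, 1.642]
force: [0.9, -3.6, 2.2]
grip_width: 0.0116
```

```bash
python3 -m creep '{"translation":[[-0.4,0,-4],[-0.6,0,-8],[-0.8,0,-11],[-0.9,0,-13],[-0.9,0,-14]],"yaw":[0,0,0,0,0],"gripper":[255,255,255,255,255]}'
```

```text
time_s: 19.37
ee_pos: [0.4011, -0.1957, 0.1388]
eef_rot: [-3.137, 0.001, 1.642]
force: [1.4, -0.4, 1.6]
grip_width: 0.0114
```

```bash
python3 -m creep '{"translation":[[0,0,-1],[0,0,-2],[0,0,-2.5],[0,0,-3],[0,0,-3]],"yaw":[0,0,0,0,0],"gripper":[255,255,255,255,255]}'
```

```text
time_s: 19.78
ee_pos: [0.4012, -0.1958, 0.1367]
eef_rot: [-3.138, 0.001, 1.642]
force: [-3.9, 1.4, 11.8]
grip_width: 0.0115
```

```bash
python3 -m creep '{"translation":[[0,0,0],[0,0,0],[0,0,0],[0,0,0],[0,0,0]],"yaw":[0,0,0,0,0],"gripper":[174,174,174,174,174]}'
python3 -m creep '{"translation":[[0,0,5],[0,0,25],[0,0,60],[0,0,100],[0,0,140]],"yaw":[0,0,0,0,0],"gripper":[174,174,174,174,174]}'
python3 -m creep '{"translation":[[-5,35,10],[-10,75,10],[-15,115,10],[-20,150,10],[-20,150,10]],"yaw":[0,0,0,0,0],"gripper":[174,174,174,174,174]}'
python3 - <<'E'
from h import *
ex=np.array([np.cos(.071),np.sin(.071)]); ey=np.array([-ex[1],ex[0]]); H=np.array([.5696,-.1841,.0682])
for n,f in(('top','top4'),('scene','scene4')):
    c=snap(n,f); q=pts(c).reshape(-1,3)-H; x=q[:,:2]@ex; y=q[:,:2]@ey; z=q[:,2]
    print(f,'deck',np.median(z[(abs(x+.14)<.01)&(abs(y)<.06)&(abs(z)<.01)]))
    for nm,m in {'handle':(abs(x+.17)<.012)&(abs(y)<.03),'arms':(abs(abs(y)-.039)<.006)&(x<-.02)&(x>-.15),'xbar':(abs(x+.07)<.006)&(abs(y)<.03)}.items():
        m&=(z>.04)&(z<.12); 
        if m.any(): print(' ',nm,m.sum(),'z med',np.median(z[m]).round(4),'p95',np.percentile(z[m],95).round(4),'x',np.median(x[m]).round(4),'slope',np.polyfit(x[m],z[m],1)[0].round(4))
i=load('scene4')['pixels'][170:290,150:275,::-1]; cv2.imwrite('pics/s4.png',cv2.resize(i,None,fx=5,fy=5,interpolation=cv2.INTER_CUBIC)[:600])
E
```

```text
time_s: 20.2
ee_pos: [0.4011, -0.1957, 0.1365]
eef_rot: [-3.137, 0.001, 1.642]
force: [-0.1, -0.4, -0.2]
grip_width: 0.0295
time_s: 20.62
ee_pos: [0.4006, -0.1954, 0.2784]
eef_rot: [-3.137, 0.001, 1.642]
force: [0.5, 0.2, 0.3]
grip_width: 0.0299
time_s: 21.03
ee_pos: [0.3797, -0.0413, 0.2891]
eef_rot: [-3.138, 0.0, 1.646]
force: [0.2, -0.4, 0.6]
grip_width: 0.03
top4 deck 0.00013741391393125302
  handle 100 z med 0.0715 p95 0.0772 x -0.1702 slope 0.1299
  arms 280 z med 0.0699 p95 0.0744 x -0.0837 slope -0.0018
  xbar 99 z med 0.07 p95 0.0836 x -0.0697 slope 0.2343
scene4 deck 0.0020710948788105615
  handle 93 z med 0.0723 p95 0.0756 x -0.1683 slope -0.3947
  arms 244 z med 0.0717 p95 0.0742 x -0.0801 slope 0.001
  xbar 147 z med 0.0709 p95 0.0851 x -0.0682 slope -0.6409
```

View pics/s4.png

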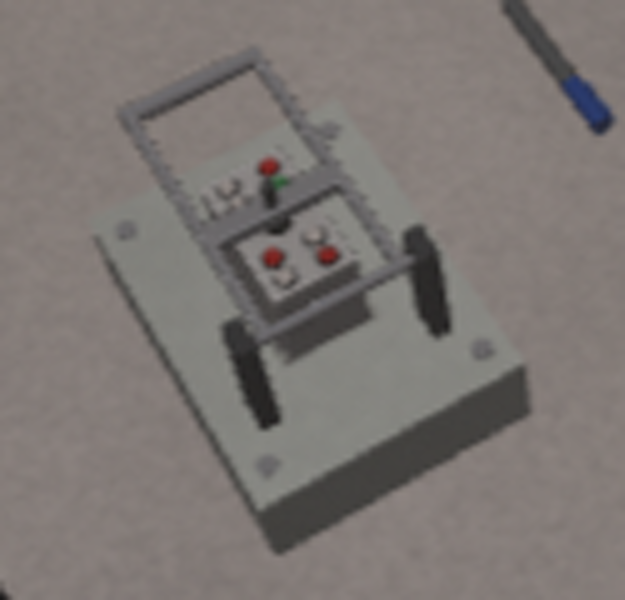

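The scene crop shows the clamp level over the seated block (block at about (300,250), foot at (278,222)), and the robot is clear. The handle top measures 71.5 mm above the deck against 72 expected, and the arms' slope is under 0.002 rad. Handing in.

```bash
python3 - <<'E'
from h import *
a,b=load('top1')['depth'],load('top4')['depth']
m=((abs(a-b)>.02)&(a>0)&(b>0)).astype(np.uint8); m=cv2.morphologyEx(m,cv2.MORPH_OPEN,np.ones((3,3)))
print('changed regions (x,y,w,h,area):',[s.tolist() for s in cv2.connectedComponentsWithStats(m)[2][1:] if s[4]>30])
print(ctrl.hand_in())
E
```

```text
changed regions (x,y,w,h,area): [[339, 192, 42, 23, 411], [338, 212, 3, 11, 33], [339, 219, 32, 35, 808], [218, 226, 19, 32, 602], [181, 237, 379, 183, 24322]]
the job is handed in; nothing more can be done
None
```

The block is in the mixer's well, fully home, with the clamp closed over it, and the job is handed in (about 21 s of the 70 s used).

- **Pressing:** The block met the lift plate at about 7 N and pushed it down about 4 mm. It then stopped hard: at about 21 N net it moved no further.
- **Seating:** Before I moved the clamp, the block's top was level and 52.6 mm above the deck. That is within the 41–55 mm range and agrees with the depth I felt, so it had not slipped in the fingers.
- **Clamp:** I swung it down by its handle to its stop, where the handle force reached about 12 N, and let go. Its arms are level to within 0.002 rad, and the handle's top is 71.5 mm above the deck against 72 mm expected.
- **Rest of the bench:** Comparing top views from start and end, only the block's old spot, the well and clamp area, and the robot itself had changed. The robot hides part of the bench in both views, so that part was not checked. No contact was felt elsewhere.

Three small disagreements came up:
- I gripped the block about 5 mm off-centre in y because the arm was still settling, so the fingers shifted it slightly as they closed.
- Halfway down the clamp's swing there was a brief sideways force of about 18 N, which I eased with a small shift.
- At the clamp's stop the tool read 136.7 mm high against about 134 mm expected, probably because the bar sat lower in the fingers. The camera showed the clamp fully closed.

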